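# Make up the spindle kit in the sample tray

### The arm

A 6-joint arm with a two-finger parallel gripper is mounted at the origin on a cart in front of the work surface, level with it; the furniture and walls round the work are solid. World frame = base frame: x ahead of the robot, y to its left, z up, the work surface at z = 0. Lengths are in m, angles in rad, forces in N, time in s.
With the tool pointing down it reaches from about 0.275 to 0.725 m from the base axis. Payload 15.9 kg.
Tool frame: the origin (TCP) lies on the centre line of the jaws, within the pads' length; the fingertips stand 19 mm ahead of it and the grasp point (between the pads) is the TCP; z points along the fingers, y is the line along which they close (so a half turn about z gives the same grasp; the last joint's range is limited). The gripper opens to 85 mm and grips with 20 to 120 N. Pads are 22 mm wide; open, the fingers measure 114 mm over their backs; the gripper's body (76 mm by 85 mm) begins 54 mm behind the grasp point. The pads swing forward as they close: fully open they stand 13 mm farther back than shut.
Start: joints at [-1.224, 0.213, -0.034, 1.323, 0, 1.571], TCP at [0.17, -0.47, 0.25] pointing down, gripper open.
Joint ranges: [-2.98, 2.98], [-0.74, 1.72], [-1.14, 1.35], [-2.1, 2.04], [-1.57, 1.44], [-3.14, 3.14]. Speed limits (rad/s): [1.89, 1.89, 2.39, 2.57, 3.14, 3.14].

### API

Orientations are given as [roll, pitch, yaw] about the fixed x, y, z axes, in that order (R = Rz(yaw) Ry(pitch) Rx(roll)).
In Python, from cell import r, imaging gives the robot as it stands. Calls block until the motion is done:
- r.move_to(position, orientation): joint-space move of the TCP to a pose.
- r.move_straight(position, rot=None, feed=0.15, stop_force=None): straight line of the TCP; rot=None keeps the orientation; feed is the mean speed in m/s. With stop_force (N) it stops when the force on the tool has changed by that much, and returns True; else False.
- r.move_joints(angles): joint-space move.
- r.gripper_open() and r.gripper_close(squeeze=None): open the fingers fully, or close them until they stop; squeeze is the grip in N (None keeps the last).
- r.sleep(seconds).
- r.solve_ik(position, orientation): joint angles nearest the present ones, or None.
- imaging.read_camera(name): name is "side" or "top" or "wrist"; returns a dict with "pixels" (480x640x3 uint8, red, green, blue), "z_map" (480x640 float32, m along the optical axis (not along the pixel's ray), 0 where there is no reading), "mtx" (3x3 intrinsics, pixels), "D" ([k1, k2, p1, p2, k3] as OpenCV has them; the pictures are not rectified), "rvec" (rotation vector, rad) and "tvec" (3), from world to camera coordinates, as OpenCV has them. Camera axes: x right, y down, z forward; pixel columns grow to the right and rows downward; lengths in m; the calibration is good to about 2 mm. A picture is of the moment at which its call begins.
A pose or a line that the arm cannot do raises r.MotionError and nothing moves.
- r.hand_in(): hands the job in; it is judged then, once.
Readings, each from a call of its own:
- r.current_clock(): time.
- r.current_joint_pos(): joint angles.
- r.current_qvel(): joint speeds.
- r.current_tau(): joint torques, N m.
- r.current_ee_pos(): TCP position.
- r.current_ee_rot(): TCP orientation.
- r.current_contact_force(): force on the tool from outside, world axes, zero at the start.
- r.current_torque(): the same for the moment, N m.
- r.current_opening(): opening from 0.0 (shut) to 1.0 (fully open).
- r.current_grasp_force(): force on a finger pad.
Only numpy, scipy, OpenCV 4.12 (cv2) and the standard library are available. Lean on these libraries where they do the work, as an engineer would, in place of code of your own. Each camera call takes 0.05 s, during which the arm holds its last target. There are 200 camera calls.

### The job

Make up the spindle kit: each insert of the aluminium tray has a sample part screwed down at its back, so fetch the loose twin of each sample from the bench and set it down, not dropped, the same way up, in the middle of the empty pocket in front of its sample. Two of the round parts on the bench have no sample in the tray: leave them where they are.

Things in the scene. Friction and masses are not known exactly. Their poses are not given: they have to be found in the camera images.
- bearing: loose ball bearing lying flat, pale steel rings with a black seal between, 52 mm outside diameter, 15 mm high. Origin: centre of the underside, z up
- gear: loose small spur gear with a hub on top, lying flat: toothed rim 56 mm outside diameter and 12 mm high, hub 34 mm diameter up to 20 mm high. Origin: centre of the underside, z up
- ring: loose ground steel spacer ring, pale, plain, lying flat, 38 mm outside diameter, 13 mm high. Origin: centre of the underside, z up
- collet: loose spring collet standing upright, pale steel, 33 mm greatest diameter at the collar 30 to 41 mm up, 47 mm high, narrowing to 25 mm at the foot. Origin: centre of the underside, z up
- collar: shaft collar, dark grey steel ring with a set screw in its side, 42 mm diameter, 14 mm high; no sample in the tray is like it. Origin: centre of the underside, z up
- bush: flanged brass bush standing on its flange, flange 40 mm diameter and 4 mm high, body 30 mm diameter, 28 mm high overall; no sample in the tray is like it. Origin: centre of the underside, z up
- bay_bearing: black insert of the fixed tray with a ball bearing as its sample. Front: empty pocket 82 x 89 mm, walls 3 mm thick, 5 mm high; behind it the sample, screwed down, same size as the loose part, centre 74 mm from pocket centre. Row pitch 96 mm. Origin: pocket centre, on the underside; pocket floor 4 mm above it, 8 mm over the bench. x from pocket to sample, y along the row, z up
- bay_gear: black insert of the fixed tray with a spur gear as its sample. Front: empty pocket 82 x 89 mm, walls 3 mm thick, 5 mm high; behind it the sample, screwed down, same size as the loose part, centre 74 mm from pocket centre. Row pitch 96 mm. Origin: pocket centre, on the underside; pocket floor 4 mm above it, 8 mm over the bench. x from pocket to sample, y along the row, z up
- bay_ring: black insert of the fixed tray with a plain spacer ring as its sample. Front: empty pocket 82 x 89 mm, walls 3 mm thick, 5 mm high; behind it the sample, screwed down, same size as the loose part, centre 74 mm from pocket centre. Row pitch 96 mm. Origin: pocket centre, on the underside; pocket floor 4 mm above it, 8 mm over the bench. x from pocket to sample, y along the row, z up
- bay_collet: black insert of the fixed tray with a collet as its sample. Front: empty pocket 82 x 89 mm, walls 3 mm thick, 5 mm high; behind it the sample, screwed down, same size as the loose part, centre 74 mm from pocket centre. Row pitch 96 mm. Origin: pocket centre, on the underside; pocket floor 4 mm above it, 8 mm over the bench. x from pocket to sample, y along the row, z up
Mind the look-alikes: they are no part of the job. What is shaped like the bearing but orange or yellow is not meant.

How it is judged:
At the end, for the whole second after the job is handed in: Bearing, gear, ring and collet each lie flat (within 0.1 rad, right way up) on the floor of the pocket in front of their own sample, origin within 15 mm of the pocket centre and within 3 mm of the floor height, released and at rest; the collar and the bush are within 15 mm of where they started (horizontal distance between bearing and bay_bearing below 0.015 m and z of bearing in the frame of bay_bearing between 0.001 and 0.007 m and angle between each of bearing, gear, ring, collet's own z axis and vertical below 0.1 rad and linear speed of each of bearing, gear, ring, collet below 0.02 m/s and angular speed of each of bearing, gear, ring, collet below 0.2 rad/s and horizontal distance between gear and bay_gear below 0.015 m and z of gear in the frame of bay_gear between 0.001 and 0.007 m and horizontal distance between ring and bay_ring below 0.015 m and z of ring in the frame of bay_ring between 0.001 and 0.007 m and horizontal distance between collet and bay_collet below 0.015 m and z of collet in the frame of bay_collet between 0.001 and 0.007 m and distance of each of collar, bush from where it was at the start of the episode below 0.015 m); the robot touches nothing.
It fails at once if a part is dropped into its pocket (let go more than 30 mm above the floor) ((horizontal distance between bearing and bay_bearing below 0.035 m and z of bearing in the frame of bay_bearing above 0.034 m and contact force between the fingers and bearing below 0.05 N) or (horizontal distance between gear and bay_gear below 0.035 m and z of gear in the frame of bay_gear above 0.034 m and contact force between the fingers and gear below 0.05 N) or (horizontal distance between ring and bay_ring below 0.035 m and z of ring in the frame of bay_ring above 0.034 m and contact force between the fingers and ring below 0.05 N) or (horizontal distance between collet and bay_collet below 0.035 m and z of collet in the frame of bay_collet above 0.034 m and contact force between the fingers and collet below 0.05 N)).
It fails at once if the collar or the bush, which do not belong, is moved more than 15 mm (distance of any of collar, bush from where it was at the start of the episode above 0.015 m).
It also fails if it takes over 88 s, if anything falls off the work surface, if the arm or the gripper's body presses on something with over 40 N, if the wrist force passes 120 N, or if a joint passes its speed limit or range.

## Working session

There is one attempt and no reset: what is moved stays moved. The work goes in short steps, each a Python script; the robot and the scene stay as the last script left them, time stands still between calls to the robot, and variables do not carry over. Pictures are saved under pics/ and viewed, at most 14 in all, crops included, and the job is handed in when it is done.

```bash
ls; mkdir -p pics; python3 - <<'E'
from cell import r, imaging
import cv2, numpy as np, pickle
for n in ["top","side"]:
    c=imaging.read_camera(n); pickle.dump(c,open(f"{n}0.pkl","wb"))
    cv2.imwrite(f"pics/{n}0.png",c["pixels"][:,:,::-1])
    R,_=cv2.Rodrigues(c["rvec"]); print(n,(-R.T@np.ravel(c["tvec"])).round(3),R[2].round(2),c["mtx"][0,0],np.ravel(c["D"]))
print(r.current_clock())
E
```

```text
pics
top [0.327 0.033 1.122] [ 0.16 -0.01 -0.99] 442.5911155310853 [0.00524339 0.         0.         0.         0.        ]
side [-0.601 -0.869  0.65 ] [ 0.72  0.58 -0.39] 584.9043377485112 [-0.13018525  0.          0.          0.          0.        ]
0.1
```

View pics/top0.png

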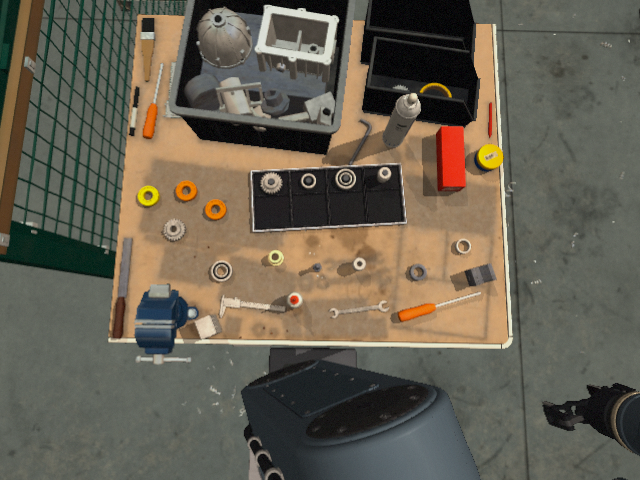

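View pics/side0.png

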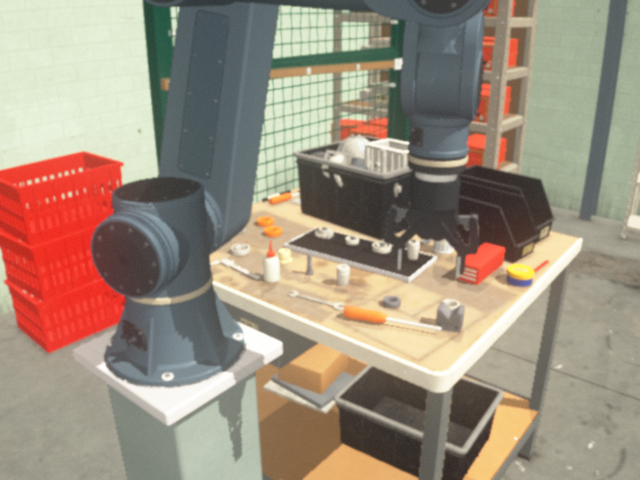

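The top view shows the tray at columns 251-405, rows 165-232. The samples from left to right are gear (271,182), ring (309,181), bearing (345,178) and collet (384,174).

Loose candidates:
- **Gear:** (175,229).
- **Bearing:** (221,271). The orange and yellow rings at (148,196), (186,190) and (215,209) are decoys.
- **Bush:** (276,258), brass.
- **Collet:** (359,264), pale and upright. The post at (317,268) is too small.
- **Ring:** (463,246), pale. The dark ring at (417,272) is the collar.

Next I'll confirm these in an enlarged crop and measure them.

```bash
cat > geo.py <<'E'
import cv2, numpy as np
def cloud(c):
    h,w=c["z_map"].shape; v,u=np.mgrid[:h,:w]
    p=cv2.undistortPoints(np.stack([u,v],-1).reshape(-1,1,2).astype(float),c["mtx"],c["D"]).reshape(h,w,2)
    X=np.dstack([p,np.ones((h,w))])*c["z_map"][...,None]
    R,_=cv2.Rodrigues(c["rvec"]); return (X-np.ravel(c["tvec"]))@R
def ray(c,uv,z):
    p=cv2.undistortPoints(np.array([[uv]],float),c["mtx"],c["D"]).ravel()
    R,_=cv2.Rodrigues(c["rvec"]); o=-R.T@np.ravel(c["tvec"]); d=R.T@np.array([*p,1]); return o+d*(z-o[2])/d[2]
E
python3 - <<'E'
import pickle,cv2,numpy as np
from geo import *
c=pickle.load(open("top0.pkl","rb")); P=cloud(c); im=c["pixels"]
cv2.imwrite("pics/crop.png",cv2.resize(im[160:320,140:500][:,:,::-1],None,fx=2.2,fy=2.2,interpolation=cv2.INTER_CUBIC))
for n,(u,v),h in [("gear",(175,229),.02),("bearing",(221,271),.015),("ring",(463,246),.013),("collet",(359,264),.047),("collar",(417,272),.014),("bush",(276,258),.028),("post",(317,268),.03),("sgear",(271,182),.028),("sring",(309,181),.021),("sbearing",(345,178),.023),("scollet",(384,174),.055)]:
    s=np.s_[v-16:v+17,u-16:u+17]; Q=P[s].reshape(-1,3); Q=Q[np.isfinite(Q).all(1)]
    g=Q[(Q[:,2]>(h*.6 if n[0]!='s' or n=='s' else h-.007))&(Q[:,2]<h+.03)]
    if len(g)<4: print(n,"none",len(g),ray(c,(u,v),h)[:2].round(4)); continue
    (x,y),rad=cv2.minEnclosingCircle(g[:,:2].astype(np.float32))
    print(n,"N",len(g),"mec",round(x,4),round(y,4),round(rad,4),"mean",g.mean(0).round(4),"zmax",g[:,2].max().round(3),"ray",ray(c,(u,v),h)[:2].round(4))
print("bench z",[P[y,x].round(4) for x,y in [(250,290),(440,250)]], "pocket",[P[y,x].round(4) for x,y in [(271,210),(384,210)]])
print("corners",[ray(c,q,.013)[:2].round(3) for q in [(250,171),(401,165),(406,223),(254,232)]])
E
```

```text
gear N 251 mec 0.5235 0.3698 0.0276 mean [0.5221 0.3684 0.0172] zmax 0.026 ray [0.5214 0.3652]
bearing N 279 mec 0.4207 0.2445 0.0262 mean [0.4207 0.2445 0.015 ] zmax 0.021 ray [0.4183 0.2455]
ring N 91 mec 0.4953 -0.3643 0.0194 mean [ 0.4951 -0.3645  0.0134] zmax 0.019 ray [ 0.4933 -0.3643]
collet N 131 mec 0.441 -0.0956 0.0163 mean [ 0.4405 -0.095   0.0454] zmax 0.052 ray [ 0.4388 -0.0953]
collar N 154 mec 0.4274 -0.248 0.0215 mean [ 0.4267 -0.2481  0.0145] zmax 0.022 ray [ 0.4249 -0.2452]
bush N 76 mec 0.4569 0.1117 0.0151 mean [0.4565 0.1117 0.0284] zmax 0.034 ray [0.4519 0.1087]
post N 26 mec 0.432 0.0068 0.0052 mean [0.4334 0.0059 0.0494] zmax 0.058 ray [0.4288 0.0066]
sgear N 223 mec 0.6479 0.1274 0.0279 mean [0.6481 0.1272 0.027 ] zmax 0.037 ray [0.6467 0.1274]
sring N 162 mec 0.657 0.0278 0.0552 mean [0.6571 0.0305 0.0201] zmax 0.029 ray [0.6535 0.0305]
sbearing N 293 mec 0.6651 -0.0625 0.0522 mean [ 0.6632 -0.0632  0.0231] zmax 0.032 ray [ 0.663  -0.0621]
scollet N 127 mec 0.6706 -0.1586 0.0163 mean [ 0.6692 -0.1578  0.056 ] zmax 0.064 ray [ 0.6657 -0.1572]
bench z [array([3.731e-01, 1.733e-01, 3.000e-04]), array([ 0.4834, -0.3086,  0.0021])] pocket [array([0.5779, 0.1267, 0.0087]), array([ 0.5835, -0.1642,  0.0107])]
corners [array([0.679, 0.184]), array([ 0.705, -0.21 ]), array([ 0.55, -0.22]), array([0.519, 0.168])]
```

View pics/crop.png

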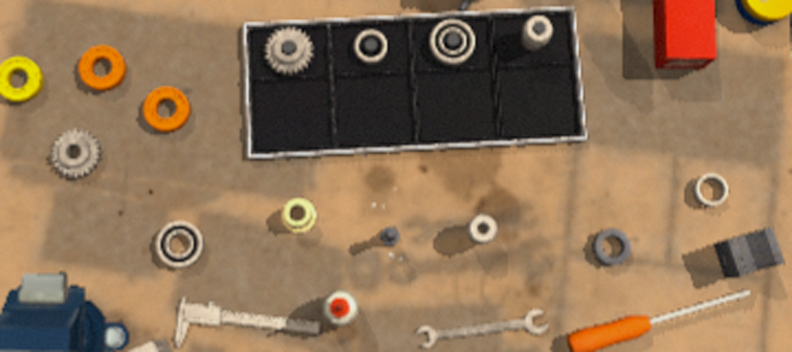

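The crop confirms all of them: gear (75,153), bearing with black seal (179,243), pale ring (711,189), pale collet (482,228). The bush (298,214) and dark collar (611,246) stay. I'll start with the ring, touching the bench once with open fingers to learn the fingertip offset.

```bash
python3 - <<'E'
from cell import r
import numpy as np
p=np.array([.495,-.3644]); o=[np.pi,0,.077]
for q in [(.495,-.3644,.03),(.5815,.0261,.03),(.522,.369,.03),(.42,.2445,.03),(.596,-.1637,.05)]:
    print(q,[None if (s:=r.solve_ik(q,[np.pi,0,y])) is None else np.round(s,2) for y in (.077,.077-np.pi)])
r.move_to([*p,.08],o)
hit=r.move_straight([*p,.025],feed=.15)
hit=r.move_straight([*p,-.001],feed=.03,stop_force=4)
print(hit,r.current_ee_pos(),r.current_contact_force(),r.current_opening(),r.current_clock())
r.move_straight([*p,.028],feed=.1)
E
```

```text
(0.495, -0.3644, 0.03) [array([-0.63,  0.57, -0.08,  0.92,  0.  ,  2.43]), array([-0.63,  0.57, -0.08,  0.92,  0.  , -0.71])]
(0.5815, 0.0261, 0.03) [array([ 0.04,  0.51, -0.18,  0.88,  0.  ,  3.11]), array([ 0.04,  0.51, -0.18,  0.88,  0.  , -0.03])]
(0.522, 0.369, 0.03) [array([ 0.62,  0.62, -0.  ,  0.95,  0.  , -2.6 ]), array([ 0.62,  0.62, -0.  ,  0.95,  0.  ,  0.54])]
(0.42, 0.2445, 0.03) [array([ 0.53,  0.34, -0.45,  0.77,  0.  , -2.69]), array([ 0.53,  0.34, -0.45,  0.77,  0.  ,  0.45])]
(0.596, -0.1637, 0.05) [array([-0.27,  0.56, -0.05,  0.96,  0.  ,  2.8 ]), array([-0.27,  0.56, -0.05,  0.96,  0.  , -0.35])]
True [ 0.49492029 -0.36432823  0.00580849] [-2.48091385  0.95953261 11.06002798] 1.0059664432262592 2.6833
```

```bash
cat > job.py <<'E'
from cell import r
import numpy as np
O=[np.pi,0,.077-np.pi]
def pick(p,z,top=.13,approach=True):
    if approach:
        r.move_to([*p,top],O); r.gripper_open()
        r.move_straight([*p,z],feed=.15)
    r.gripper_close(squeeze=40)
    print("grip",r.current_opening(),r.current_grasp_force(),r.current_clock())
    r.move_straight([*p,top],feed=.25)
    print("lift",r.current_opening(),r.current_grasp_force())
def place(q,z,top=.13):
    r.move_to([*q,top],O)
    r.move_straight([*q,z+.014],feed=.2)
    print("held",r.current_opening(),r.current_grasp_force())
    h=r.move_straight([*q,z+.0065],feed=.03,stop_force=4)
    print("down",h,r.current_ee_pos(),r.current_contact_force())
    r.gripper_open()
    r.move_straight([*q,top],feed=.25)
    print("t",r.current_clock())
E
python3 - <<'E'
from job import *
p=(.495,-.3644)
r.move_straight([*p,.020],feed=.1)
pick(p,.02,approach=False)
place((.5815,.0261),.02)
from cell import imaging
import cv2
cv2.imwrite("pics/w1.png",imaging.read_camera("wrist")["pixels"][:,:,::-1])
E
```

```text
grip 0.4198922734123067 39.6795791387558 3.825
lift 0.4215851295081954 40.00547647476196
held 0.41798415954993345 39.99159872531891
down True [0.58220145 0.02615371 0.02737868] [ 0.09205166  0.24032201 -0.37188687]
t 8.5583
```

View pics/w1.png

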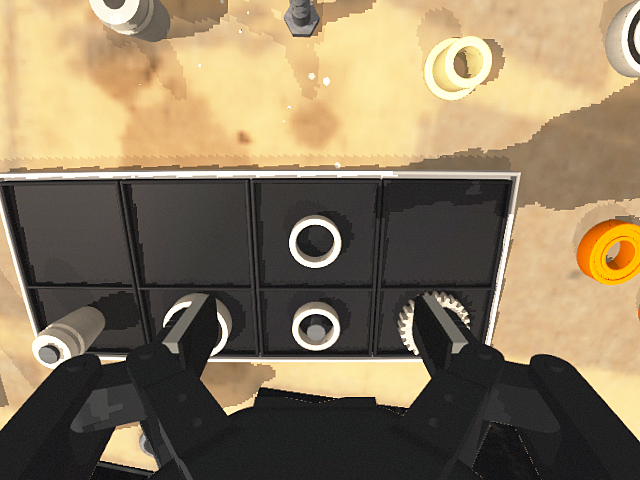

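The ring (315,241) sits flat in the middle of its pocket (columns 257-380, rows 180-285), with its sample behind it at (316,326). Next are the collet and the bearing.

```bash
python3 - <<'E'
from job import *
pick((.4405,-.0952),.034,.16); place((.596,-.1637),.034,.16)
pick((.4207,.2445),.018); place((.589,-.0687),.018)
from cell import imaging
import cv2
cv2.imwrite("pics/w2.png",imaging.read_camera("wrist")["pixels"][:,:,::-1])
E
```

```text
grip 0.3612748615817635 39.061172384535894 11.1333
lift 0.3631488495422334 39.725996997167385
held 0.36326901057994737 39.728537384435185
down True [ 0.59734107 -0.16403469  0.04232882] [-0.97377095  0.05986823  7.94016707]
t 14.7083
grip 0.5892553337188949 39.516443610191345 17.9
lift 0.5872742442590612 41.88832998275757
held 0.5872073693595461 41.868587136268616
down True [ 0.58995509 -0.06868302  0.02615907] [-0.36163083 -0.38404469 -0.39181309]
t 21.775
```

View pics/w2.png

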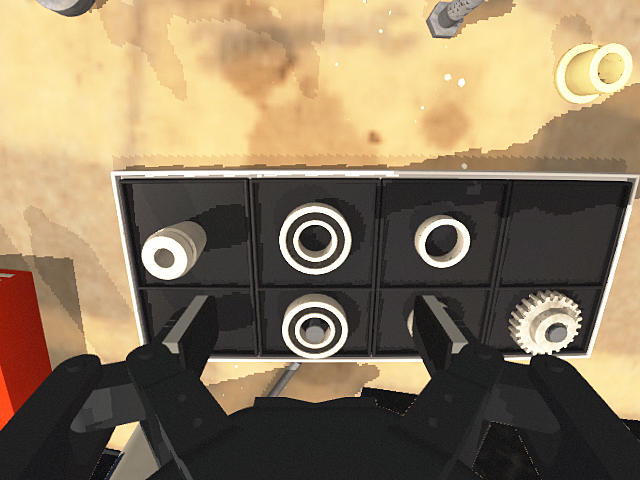

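The collet stands upright in the left pocket with its top at (164,257), and the bearing (316,238) is in front of its sample (315,327). The ring (442,240) hasn't moved. The gear is last.

```bash
python3 - <<'E'
from job import *
pick((.5225,.3690),.018); place((.574,.1216),.018)
r.move_joints([-1.224,.213,-.034,1.323,0,0])
from cell import imaging
import cv2,numpy as np
from geo import *
c=imaging.read_camera("top"); P=cloud(c); im=c["pixels"]
cv2.imwrite("pics/fin.png",cv2.resize(im[150:300,160:490][:,:,::-1],None,fx=2.4,fy=2.4,interpolation=cv2.INTER_CUBIC))
from scipy.spatial import cKDTree
for n,q,h,rad,s in [("gear",(.574,.1216),.028,.028,(.648,.1273)),("ring",(.5815,.0261),.021,.019,(.6555,.0318)),("bearing",(.589,-.0687),.023,.026,(.663,-.063)),("collet",(.596,-.1637),.055,.0165,(.670,-.158)),("collar",(.427,-.248),.014,.021,None),("bush",(.4567,.1117),.028,.015,None)]:
    for w in (q,s):
        if w is None: continue
        m=(np.hypot(P[...,0]-w[0],P[...,1]-w[1])<rad+.012)&(P[...,2]>h-.006)&(P[...,2]<h+.02)
        print(n,P[m].mean(0).round(4),P[m][:,2].max().round(3),m.sum())
E
```

```text
grip 0.631924285089176 40.47948360443115 24.9667
lift 0.6342498538178621 42.61371731758118
held 0.6289733604507677 42.60222315788269
down True [0.57498534 0.12203328 0.0262055 ] [-0.6406285   0.8456892  -0.67165629]
t 28.475
gear [0.5752 0.1216 0.0271] 0.035 163
gear [0.6475 0.1285 0.0282] 0.038 182
ring [0.5842 0.026  0.021 ] 0.025 86
ring [0.6563 0.032  0.0221] 0.032 122
bearing [ 0.5888 -0.0686  0.0232] 0.03 253
bearing [ 0.6629 -0.0634  0.0235] 0.032 278
collet [ 0.5965 -0.1641  0.0551] 0.059 113
collet [ 0.6693 -0.1582  0.056 ] 0.066 123
collar [ 0.4267 -0.2481  0.0143] 0.021 158
bush [0.4566 0.1119 0.0286] 0.035 73
```

View pics/fin.png

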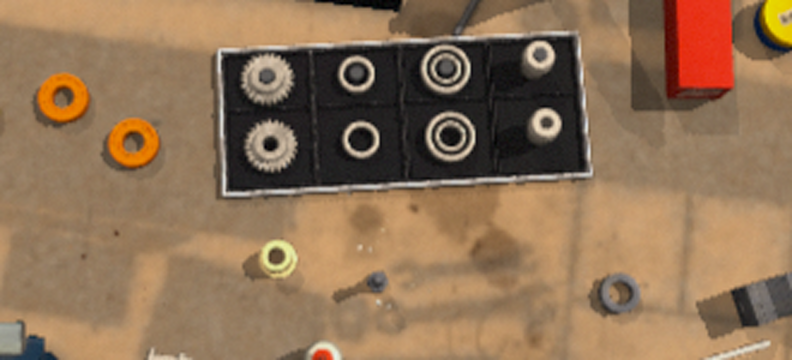

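All four twins sit in front of their samples: gear (270,145), ring (361,139), bearing (450,136) and collet (546,124). Each is within about 3 mm of its pocket centre and at the right height, and the bush (278,258) and collar (619,293) haven't moved.

```bash
python3 -c "
from cell import r
print(r.hand_in(), r.current_clock())"
```

```text
the job is handed in; nothing more can be done
the job is handed in; nothing more can be done
```

The spindle kit is made up and handed in, with no verdict shown: the bearing, gear, ring and collet each measured within about 3 mm of their pocket centres, and the collar and bush were left where they were.

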